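# Unhook the spool rack from its hidden keyhole screws

## Task

Take the empty wooden spool rack down from the upright stand, where it hangs by keyholes on two screws hidden behind it: lift it until the screws stop it, slide it to your left along the stand until they stop it again, and pull it straight off. Then stand it upright on the middle of the green mat, square with the mat; do not let go of it in the air, and leave the two thread spools standing where they are.

Things in the scene. Friction and masses are not known exactly. Their poses are not given: they have to be found in the camera images.
- stand: Fixed upright brown wooden panel, 240 mm wide, 156 high, 18 thick; two feet 16 mm high reach 55 mm forward. Origin: mid-width, on the front face, at bench level. x points level into the panel, away from the robot (pull off along -x); y is level along the panel, to the robot's left; z up. Turned by up to 0.25 rad, on either side of the robot.
- rack: Loose pale wooden spool rack, 180 mm wide (y), 0.21 to 0.42 kg. Origin: mid-width, at the back face, on the underside, which hangs 50 mm above the bench. Axes as the stand's while it hangs (it may lean forward 1 to 2 degrees). It hangs on two fixed 8 mm screws, 80 mm apart on one level line, whose 18 mm heads sit inside its hollow panel, out of sight.
- rack_holes (a point): Point midway between the rack's two big head holes (80 mm apart in y), on the back face; 72 mm above the underside, 15 mm to the -y side of the middle. Each keyhole is L-shaped: the rack must rise 11 to 16 mm (solid stop at 16), then go along +y by 20 to 40 mm to a second solid stop. The distance differs each time and cannot be seen. Tell the stops by force.
- rack_panel_top (a point): Middle of the top edge of the rack's panel, which is 19 mm thick, 112 mm high. At the second stop the screw heads are in line with the big holes, with 4 mm spare at the sides and below and 8 above; the rack then comes off along -x and is clear after 15 mm. Lifted less than 11 mm it catches on the way along +y; more than 4 mm short of the second stop it cannot be pulled off.
- rack_grip (a point): Centre of the rack's handle grip, 27 mm in front of the back face, 145 mm above the underside; axes as the rack's. The handle is a dark upright wooden block, 18 mm thick in y, 42 mm long in x; its top is 170 mm above the underside, 58 mm above the panel. Free on both y sides. The rack's centre of mass is below it, within 5 mm; jerky moves make it swing in the grip.
- rack_base (a point): Middle of the rack's footprint on its underside, 42 mm in front of the back face; axes as the rack's. The base is 84 mm (x) by 180 mm (y): a 10 mm thick ledge with a 22 mm high front lip and two upright 40 mm steel pins.
- mat: Fixed flat green mat, 200 mm (x) by 280 mm (y), 4 mm thick. Origin: middle of the underside, on the bench. It lies on the other side of the robot from the stand, turned by up to 0.3 rad. The rack shall stand with its x axis along the mat's x axis.
- spool_red_mid (a point): Middle of a loose standing spool of red thread, 52 mm in diameter, 74 mm high: leave it alone.
- spool_black_mid (a point): Middle of a loose standing spool of black thread with white ends, 52 mm in diameter, 62 mm high: leave it alone.

How it is judged (in metres and radians):
On the way, in this order (a step that is already met when the one before it is completed fails the run):
1. the rack is lifted at least 10 mm while still against the stand (z of rack in the frame of stand above 0.06 m and horizontal distance between rack and stand below 0.05 m), for 0.1 s.
2. the rack is off its screws and held clear of the stand (horizontal distance between rack and stand above 0.06 m and height (world z) of rack above 0.02 m), for 0.1 s.
At the end, for the whole second after the job is handed in: The rack stands upright (within 3 degrees) on the mat, the middle of its base within 50 mm of the mat's middle along each mat axis, square with the mat within 20 degrees, released and at rest (horizontal distance between rack and stand above 0.06 m and x of rack_base in the frame of mat between -0.05 and 0.05 m and y of rack_base in the frame of mat between -0.05 and 0.05 m and z of rack_base in the frame of mat below 0.008 m and angle between rack_base's own z axis and vertical below 0.05 rad and angle between the x axis of rack and the x axis of mat, either way round below 0.35 rad and linear speed of rack below 0.02 m/s and contact force between the fingers and rack below 0.1 N); the robot touches nothing.
It fails at once if the rack is let go in the air (more than 25 mm above the bench) after it has come off the stand (horizontal distance between rack and stand above 0.06 m and height (world z) of rack_base above 0.025 m and contact force between the fingers and rack below 0.05 N).
It fails at once if a thread spool is pushed more than 25 mm or knocked over (distance of any of spool_red_mid, spool_black_mid from where it was at the start of the episode above 0.025 m or angle between any of spool_red_mid, spool_black_mid's own z axis and vertical above 0.5 rad).
It also fails if it takes over 48 s, if anything falls off the work surface, if the arm or the gripper's body presses on something with over 40 N, if the wrist force passes 120 N, or if a joint passes its speed limit or range.

## Robot

A 6-joint arm with a two-finger parallel gripper is mounted at the origin on a cart in front of the work surface, level with it; the furniture and walls round the work are solid. World frame = base frame: x ahead of the robot, y to its left, z up, the work surface at z = 0. Lengths are in m, angles in degrees, forces in N, time in s.
With the tool pointing down it reaches from about 0.4 to 0.825 m from the base axis. Payload 7 kg.
Tool frame: the origin (TCP) lies midway between the tips of the shut fingers; the grasp point (between the pads) lies 19 mm behind it; x points along the fingers, z is the direction in which the jaws open and shut, and the axes are right-handed (so a half turn about x gives the same grasp; the last joint's range is limited). The gripper opens to 88 mm and grips with 3 to 60 N. Pads are 19 mm wide; open, the fingers measure 130 mm over their backs; the gripper's body (78 mm by 193 mm) begins 47 mm behind the grasp point.
Start: joints at [87.324, 20.546, 0.682, 0, -70.136, -16.507], TCP at [0.222, 0.637, 0.201] pointing down, gripper open.
Joint ranges: [-176.03, 176.03], [-82.01, 121.73], [-58.28, 71.71], [-173.87, 95.51], [-174.79, -0.11], [-173.66, 173.66]. Speed limits (degrees/s): [136.94, 136.94, 172.46, 180, 180, 180].

## Interface

Orientations are given as [roll, pitch, yaw] about the fixed x, y, z axes, in that order (R = Rz(yaw) Ry(pitch) Rx(roll)).
In Python, from plant import get_state, capture, close_job gives the robot as it stands.
- The arm moves only by the tool play_rows, never from a script. Its argument "series" is one flat list of numbers, 4 for each row, row after row: the shift along the tool's x, y, z in m, then the turn about the tool's x in rad. In form: [tx, ty, tz, spin, tx, ty, tz, spin, ...]. A call has exactly 5 rows; each row shifts and turns the commanded pose from where the row before left it, along the tool's axes as they then stand; what a row does not reach is not made up. A row lasts 1/12 s, in which the tool goes at most 41.7 mm and 7.16 degrees, less where a joint would pass 70% of its speed; a pose out of reach is approached as far as the arm can. A call is refused whole if a number of a shift passes 0.0417 or a number of a turn 0.125, either way. A call with a gripper value outside its range is refused whole. "jaw" is the opening in per cent of the stroke, from 0 (shut) to 100 (fully open), set as the call begins (left out, the last holds). The fingers move at their own pace and stop on an object; "squeeze" is the grip in N (left out, the last holds). Time passes only in rows, so rows that do not move let the fingers close, or fill a call up. It gives the time, the measured TCP pose, the force and the opening at its end, in the units of the state.
- get_state(): the state, without advancing time (a new reading comes with each control period).
- capture(name): name is "scene" or "side" or "wrist"; returns a dict with "img" (384x512x3 uint8, blue, green, red), "K" (3x3 intrinsics, pixels), "world_from_camera" (4x4, takes a point from camera to world coordinates). Camera axes: x right, y down, z forward; pixel columns grow to the right and rows downward; lengths in m; the calibration is good to about 2 mm. A picture is of the moment at which its call begins. There is no depth.
- close_job(): hands the job in, once; it reports no verdict.
The state is a dict: "time_s": time; "joints": joint angles; "qd": joint speeds; "joint_torque": joint torques, N m; "tcp_pos": TCP position; "eef_rot": TCP orientation; "contact_force": force on the tool from outside, world axes, zero at the start; "moment": the same for the moment, N m; "gripper_width": finger opening in m.
Only numpy, scipy, OpenCV 4.12 (cv2) and the standard library are available. Lean on these libraries where they do the work, as an engineer would, in place of code of your own. Each camera call takes 0.05 s, during which the arm holds its last target.

## Working session

There is one attempt and no reset: what is moved stays moved. The work goes in short steps, Python scripts to look and compute and a tool call to move; the robot and the scene stay as the last step left them, time stands still between calls to the robot, and variables do not carry over. Pictures are saved under pics/ and viewed, and the job is handed in when it is done.

Besides the shell and the picture viewer there is one more tool, called after "Emit:" as name(argument=value, ...) on one line, values as JSON. play_rows: Moves the arm, as the interface text tells. Its arguments: {"type":"object","properties":{"series":{"type":"array","items":{"type":"number"}},"jaw":{"type":"number"},"squeeze":{"type":"number"}},"required":["series"]}

```bash
ls; mkdir -p pics; python3 - <<'E'
from plant import get_state,capture
import cv2
print(get_state())
for n in ["scene","side","wrist"]:
    c=capture(n); cv2.imwrite(f"pics/{n}0.png",c["img"]); print(n,c["K"].tolist(),c["world_from_camera"].round(4).tolist())
E
```

```text
pics
{'time_s': 0.0, 'joints': array([ 8.73232919e+01,  2.05924880e+01,  6.34364797e-01, -2.08883319e-02,
       -7.01358124e+01, -1.65067603e+01]), 'qd': array([ 0.03493505, -0.06041855,  0.06289731, -0.0095555 , -0.1181982 ,
       -0.02228614]), 'joint_torque': array([ 8.00305043e-04, -5.82725143e+01,  2.93046194e+01,  6.99711487e+00,
        7.08613690e-03, -1.62446686e-04]), 'tcp_pos': array([0.22165197, 0.63700937, 0.19991291]), 'eef_rot': array([   4.70125641,   89.90403329, -104.48932578]), 'contact_force': array([-0.13721745,  0.071909  , -0.08901302]), 'moment': array([ 0.04034919,  0.0107246 , -0.02754631]), 'gripper_width': 0.0877979034249092}
scene [[376.2750780733029, 0.0, 255.3641124585567], [0.0, 376.2750780733029, 192.63965490171879], [0.0, 0.0, 1.0]] [[0.7612, -0.2882, 0.581, -0.0006], [-0.6482, -0.3689, 0.6662, -0.6187], [0.0224, -0.8837, -0.4676, 0.5566], [0.0, 0.0, 0.0, 1.0]]
side [[398.0710543007073, 0.0, 254.41127064099595], [0.0, 398.0710543007073, 189.14912680835516], [0.0, 0.0, 1.0]] [[0.9013, -0.1859, 0.3913, 0.1859], [-0.4328, -0.4285, 0.7931, -0.6847], [0.0202, -0.8842, -0.4667, 0.5229], [0.0, 0.0, 0.0, 1.0]]
wrist [[327.3726317590897, 0.0, 256.3710017590906], [0.0, 327.3726317590897, 188.5613728976788], [0.0, 0.0, 1.0]] [[-0.3286, -0.9107, -0.2504, 0.2887], [-0.9445, 0.3174, 0.0853, 0.6136], [0.0018, 0.2645, -0.9644, 0.3833], [0.0, 0.0, 0.0, 1.0]]
```

View pics/scene0.png

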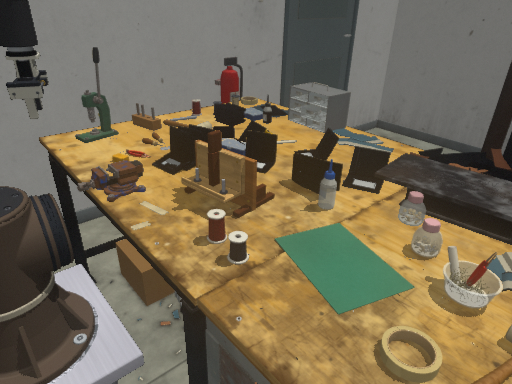

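View pics/side0.png

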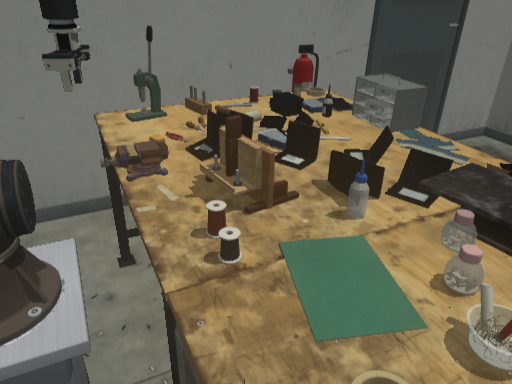

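View pics/wrist0.png

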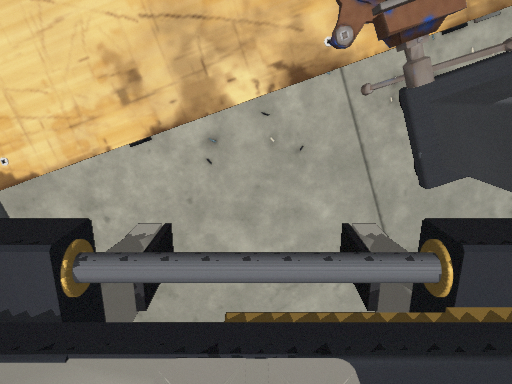

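The scene shows the rack and stand near (225,175), with the spools at (216,225) and (237,247). The mat is near (342,262). I'll zoom in for corner picking.

```bash
python3 - <<'E'
import cv2
a=cv2.imread("pics/scene0.png")[120:220,170:285]; b=cv2.imread("pics/side0.png")[100:220,190:310]
cv2.imwrite("pics/sz.png",cv2.resize(a,None,fx=6,fy=6,interpolation=cv2.INTER_CUBIC)); cv2.imwrite("pics/dz.png",cv2.resize(b,None,fx=5,fy=5,interpolation=cv2.INTER_CUBIC))
E
```

```text
(no output)
```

View pics/sz.png

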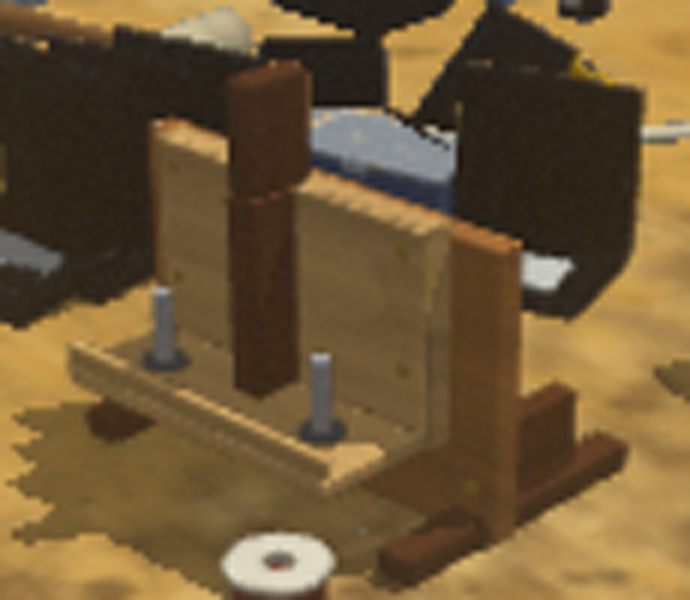

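View pics/dz.png

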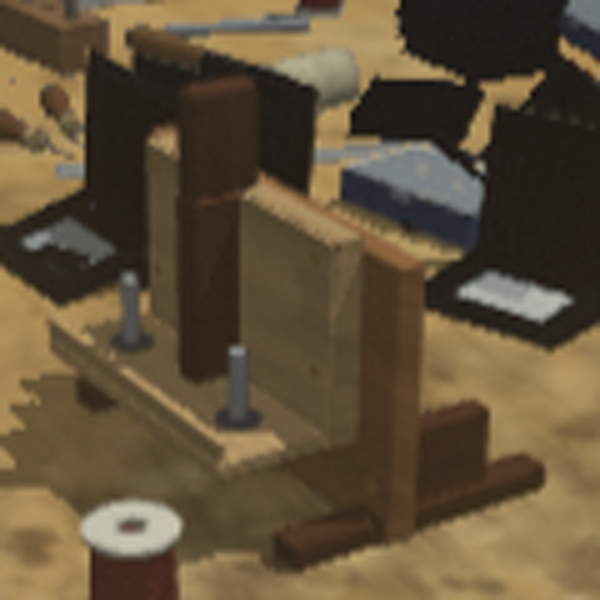

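```bash
cat > h.py <<'E'
import numpy as np, cv2
from scipy.optimize import least_squares
from plant import get_state,capture
def proj(c,P):
    T=np.linalg.inv(c["world_from_camera"]); p=(T[:3,:3]@np.atleast_2d(P).T).T+T[:3,3]
    q=(c["K"]@p.T).T; return q[:,:2]/q[:,2:]
def onplane(c,uv,z):
    T=c["world_from_camera"]; d=T[:3,:3]@np.linalg.inv(c["K"])@np.array([uv[0],uv[1],1.]); o=T[:3,3]
    return o+d*(z-o[2])/d[2]
def pose2(p,P): # p=x,y,yaw,z
    c,s=np.cos(p[2]),np.sin(p[2]); P=np.array(P,float)
    return P@np.array([[c,-s,0],[s,c,0],[0,0,1]]).T+[p[0],p[1],p[3]]
def matcorners(c):
    hsv=cv2.cvtColor(c["img"],cv2.COLOR_BGR2HSV); m=cv2.inRange(hsv,(65,80,40),(90,255,255))
    n,l,st,_=cv2.connectedComponentsWithStats(m); k=1+np.argmax(st[1:,4]); m=(l==k).astype(np.uint8)
    cs,_=cv2.findContours(m,0,cv2.CHAIN_APPROX_NONE); h=cv2.convexHull(cs[0]); 
    return cv2.approxPolyDP(h,0.03*cv2.arcLength(h,True),True)[:,0]
E
python3 - <<'E'
from h import *
S=capture("scene");D=capture("side")
pts=[(-84,-90,0),(-84,-90,22),(-84,90,22),(-19,-90,112),(-19,90,112),(-48,9,170),(-6,-9,170),(0,-120,106)]
P=np.array(pts)/1000
a=np.array([(328,493),(330,468),(68,345),(427,235),(152,125),(228,85),(310,65),(500,250)])/6+[170,120]
b=np.array([(222,468),(228,450),(50,320),(330,245),(148,140),(182,92),(258,80),(403,272)])/5+[190,100]
f=lambda p:np.r_[(proj(S,pose2(p,P))-a).ravel(),(proj(D,pose2(p,P))-b).ravel()]
r=least_squares(f,[.7,.1,0,.05],loss="soft_l1"); print(r.x); print(r.fun.reshape(-1,2).round(1).tolist())
g=lambda q:f([*q,.05])
r=least_squares(g,r.x[:3],loss="soft_l1"); print(r.x); p=[*r.x,.05]
print("grip",pose2(p,[[-.027,0,.145]]))
for c in(S,D):
    m=matcorners(c); w=np.array([onplane(c,q,.004) for q in m]); print(m.tolist(),w.round(3).tolist(), w.mean(0))
    e=np.diff(np.r_[w,w[:1]],axis=0); print(np.linalg.norm(e,axis=1), np.degrees(np.arctan2(e[:,1],e[:,0])))
for c,u in((S,[(216,213),(238,236)]),(D,[(216,205),(230,232)])):
    print([onplane(c,q,z).round(3) for q,z in zip(u,(.074,.062))])
E
```

```text
[0.5935279  0.21481927 0.16902124 0.044929  ]
[[-0.0, 1.7], [-0.5, -1.2], [-0.4, -0.1], [-0.5, 0.2], [0.4, 2.5], [-1.2, -0.9], [0.5, 0.3], [0.2, 0.7], [0.7, 2.8], [-0.6, -1.4], [-0.1, -0.7], [1.4, 0.1], [-0.3, 0.3], [-0.9, -1.1], [1.8, 0.5], [0.4, -0.6]]
[0.58828682 0.20473102 0.1614388 ]
grip [[0.5616379  0.20039108 0.195     ]]
[[276, 239], [339, 223], [412, 287], [338, 313]] [[0.564, -0.057, 0.004], [0.752, -0.109, 0.004], [0.67, -0.372, 0.004], [0.486, -0.318, 0.004]] [ 0.6178661 -0.2138188  0.004    ]
[0.1954446  0.27490218 0.19238967 0.27258469] [ -15.60685389 -107.20983806  163.72332474   73.42159016]
[[362, 236], [425, 326], [316, 340], [280, 243]] [[0.749, -0.11, 0.004], [0.672, -0.371, 0.004], [0.485, -0.318, 0.004], [0.562, -0.057, 0.004]] [ 0.61686972 -0.21427279  0.004     ]
[0.27196523 0.19421087 0.27226505 0.19393911] [-106.39661422  164.2171531    73.54682162  -15.8705288 ]
[array([0.452, 0.047, 0.074]), array([ 0.444, -0.052,  0.062])]
[array([0.45 , 0.044, 0.074]), array([ 0.445, -0.052,  0.062])]
```

```bash
cat >> h.py <<'E'
def box(x0,x1,y0,y1,z0,z1):
    v=np.array([(x,y,z) for x in(x0,x1) for y in(y0,y1) for z in(z0,z1)])/1000
    e=[(i,j) for i in range(8) for j in range(i+1,8) if bin(i^j).count('1')==1]; return v,e
def overlay(c,p,boxes,crop,f,name):
    u0,v0,u1,v1=crop; im=cv2.resize(c["img"][v0:v1,u0:u1],None,fx=f,fy=f,interpolation=cv2.INTER_CUBIC)
    for B,col in boxes:
        v,e=box(*B); q=(proj(c,pose2(p,v))-[u0,v0]+.5)*f
        for i,j in e: cv2.line(im,tuple(int(t) for t in q[i]),tuple(int(t) for t in q[j]),col,1,cv2.LINE_AA)
    cv2.imwrite(name,im)
RB=[((-84,0,-90,90,0,10),(0,0,255)),((-19,0,-90,90,10,112),(255,0,0)),((-48,-6,-9,9,112,170),(0,255,255))]
SB=[((0,18,-120,120,-50,106),(0,255,0))]
E
python3 - <<'E'
from h import *
S=capture("scene");D=capture("side")
p=[0.5883,.2047,.1614,.05]
overlay(S,p,RB+SB,(170,120,285,220),6,"pics/o1.png")
overlay(D,p,RB+SB,(190,100,310,220),5,"pics/o2.png")
s=get_state()
from scipy.spatial.transform import Rotation as R
print(R.from_euler('xyz',s['eef_rot'],degrees=True).as_matrix().round(3))
for q in [(115,180),(105,170)]: print(onplane(S,q,.05))
E
```

```text
[[-0.     0.944 -0.329]
 [-0.    -0.329 -0.944]
 [-1.     0.     0.   ]]
[0.34762512 0.42608374 0.05      ]
[0.35141141 0.51491174 0.05      ]
```

View pics/o1.png

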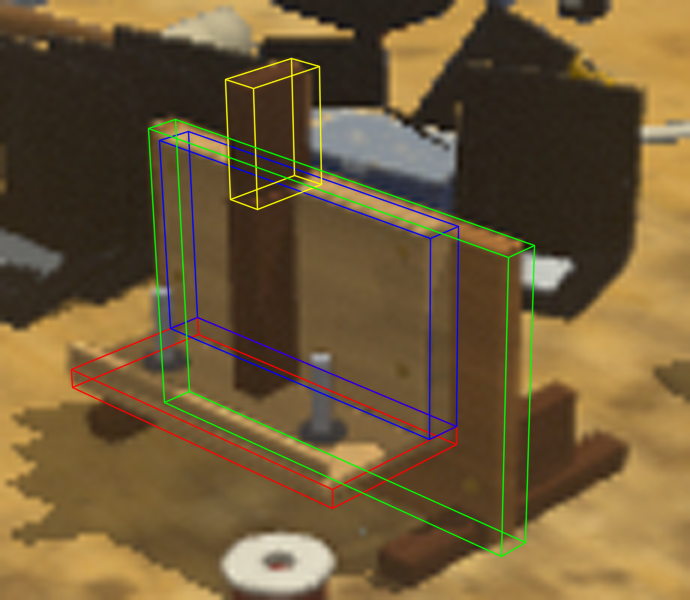

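View pics/o2.png

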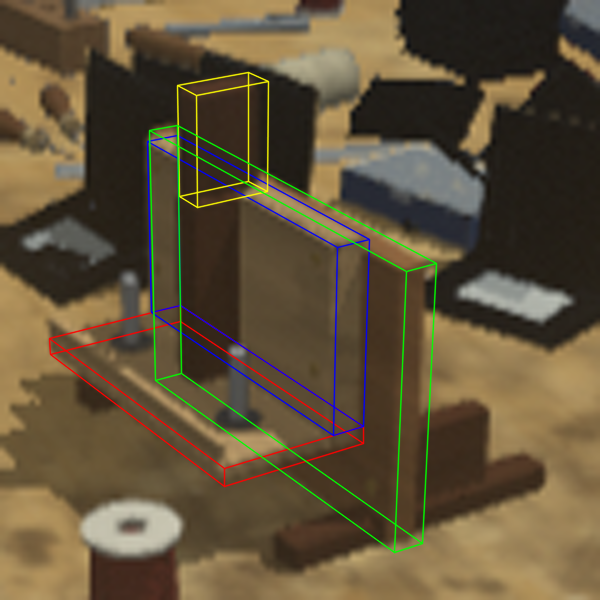

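```bash
python3 - <<'E'
from h import *
S=capture("scene");D=capture("side")
pts=[(-84,-90,0),(-84,-90,22),(-84,90,22),(-19,-90,112),(-19,90,112),(-48,9,170),(-6,-9,170),(0,-120,106),(18,-120,106),(0,-120,-50),(18,-120,-50)]
P=np.array(pts)/1000
a=np.array([(328,493),(330,468),(68,345),(427,235),(152,125),(228,80),(310,65),(497,252),(522,240),(493,540),(517,530)])/6+[170,120]-.5
b=np.array([(222,468),(224,450),(50,320),(330,245),(148,140),(182,88),(258,80),(403,272),(425,262),(387,540),(412,530)])/5+[190,100]-.5
f=lambda p:np.r_[(proj(S,pose2(p,P))-a).ravel(),(proj(D,pose2(p,P))-b).ravel()]
for idx in (range(11),range(7),range(7,11)):
  idx=list(idx)
  g=lambda p:np.r_[(proj(S,pose2(p,P))-a)[idx].ravel(),(proj(D,pose2(p,P))-b)[idx].ravel()]
  for z in(0,1):
    h=(lambda p:g(p)) if z else (lambda q:g([*q,.05]))
    r=least_squares(h,[.6,.2,.16,.05][:3+z],loss="soft_l1"); print(z,r.x,r.cost)
    p=[*r.x] if z else [*r.x,.05]
    print("grip",pose2(p,[[-.027,0,.145]]), np.reshape(r.fun,(-1,2)).round(1).tolist())
    if len(idx)==11 and z==0: 
        overlay(S,p,RB+SB,(170,120,285,220),6,"pics/o3.png")
        overlay(D,p,RB+SB,(190,100,310,220),5,"pics/o4.png")
E
```

```text
0 [0.5892064  0.21148994 0.16413379] 17.129576562265957
grip [[0.56256928 0.2070782  0.195     ]] [[-0.4, 1.6], [-0.8, -1.4], [-0.7, -0.4], [-0.7, -0.3], [0.3, 2.0], [-1.5, -0.8], [0.4, -0.4], [0.6, -0.1], [0.8, 0.0], [0.3, 1.7], [0.3, 1.0], [-0.2, 2.4], [-0.6, -1.9], [-0.8, -1.2], [0.8, -0.6], [-0.7, -0.5], [-1.6, -1.2], [1.3, -0.4], [-0.2, -1.3], [1.4, -0.8], [0.7, 1.2], [1.2, 1.3]]
1 [0.59395818 0.21992312 0.16793855 0.0453416 ] 14.781174774864544
grip [[0.56733803 0.21541007 0.1903416 ]] [[-0.6, 1.3], [-1.0, -1.5], [-0.6, -0.3], [-1.1, -0.1], [0.1, 2.4], [-1.7, -0.3], [0.1, 0.1], [0.1, 0.1], [0.1, 0.2], [-0.3, 1.3], [-0.3, 0.7], [0.5, 2.2], [0.0, -2.0], [-0.1, -1.1], [1.1, -0.3], [-0.3, 0.0], [-1.0, -0.6], [1.6, 0.2], [0.0, -1.1], [1.5, -0.6], [0.9, 0.8], [1.4, 0.9]]
0 [0.58881261 0.20828753 0.16271984] 10.157439221110026
grip [[0.56216927 0.20391346 0.195     ]] [[0.2, 2.1], [-0.3, -0.9], [-0.2, -0.0], [-0.1, 0.2], [0.8, 2.3], [-1.0, -0.5], [1.0, -0.0], [0.1, 3.0], [-0.3, -1.3], [-0.5, -0.8], [1.2, -0.1], [-0.4, -0.1], [-1.2, -0.9], [1.7, -0.0]]
1 [0.59112326 0.2129075  0.16539021 0.04778017] 9.834977665321738
grip [[0.5644917  0.20846229 0.19278017]] [[-0.0, 1.9], [-0.5, -1.0], [-0.3, -0.0], [-0.4, 0.2], [0.6, 2.4], [-1.2, -0.3], [0.7, 0.1], [0.4, 2.8], [-0.0, -1.5], [-0.2, -0.8], [1.3, -0.1], [-0.3, 0.1], [-1.0, -0.6], [1.8, 0.2]]
0 [0.57777264 0.21125052 0.26397619] 3.6565667614260806
grip [[0.55170792 0.20420565 0.195     ]] [[0.2, -0.4], [-0.2, -0.4], [-0.2, 1.3], [-0.7, 0.5], [-0.5, -1.6], [0.5, -1.4], [0.4, 0.8], [0.5, 0.6]]
1 [0.58169848 0.21676976 0.26273001 0.04638929] 3.361746215913331
grip [[0.555625   0.20975738 0.19138929]] [[-0.1, -0.1], [-0.5, -0.1], [-0.4, 1.2], [-0.9, 0.4], [-0.2, -1.3], [0.8, -1.0], [0.7, 0.7], [0.7, 0.5]]
```

View pics/o3.png

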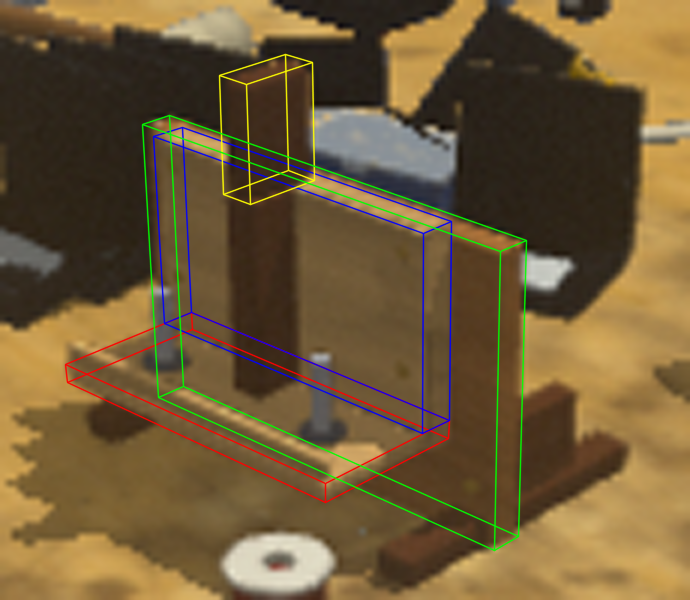

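Emit:
play_rows(series=[-0.024,0.027,0.017,0,-0.024,0.027,0.017,0,-0.024,0.027,0.017,0,-0.024,0.027,0.017,0,-0.024,0.027,0.017,0], jaw=100)

```text
time_s: 0.87
tcp_pos: [0.322, 0.5115, 0.3222]
eef_rot: [168.4, 90.0, 59.3]
contact_force: [0.0, 0.2, -0.2]
gripper_width: 0.0875
```

Emit:
play_rows(series=[0,0.0325,0.021,0,0,0.0325,0.021,0,0,0.0325,0.021,0,0,0.0325,0.021,0,0,0.0325,0.021,0])

```text
time_s: 1.28
tcp_pos: [0.4411, 0.3586, 0.3213]
eef_rot: [168.3, 90.0, 59.2]
contact_force: [1.0, 0.9, 0.2]
gripper_width: 0.0879
```

Emit:
play_rows(series=[0,0.0325,0.021,0,0,0.0325,0.021,0,0,0.0325,0.021,0,0,0.0325,0.021,0,0,0.0325,0.021,0])

```text
time_s: 1.7
tcp_pos: [0.5602, 0.206, 0.3213]
eef_rot: [150.9, 90.0, 41.7]
contact_force: [0.5, -0.4, -0.3]
gripper_width: 0.0878
```

Emit:
play_rows(series=[0,0,0,-0.125,0,0,0,-0.125,0,0,0,-0.125,0,0,0,-0.125,0,0,0,0])

```text
time_s: 2.12
tcp_pos: [0.5594, 0.2075, 0.3209]
eef_rot: [156.3, 90.0, 76.1]
contact_force: [0.6, -0.1, 1.0]
gripper_width: 0.0876
```

```bash
python3 - <<'E'
from h import *
from scipy.spatial.transform import Rotation as R
c=capture("wrist"); p=[.5892,.2115,.164,.05]
s=get_state(); print(s['time_s'],s['tcp_pos'],s['joints'],s['contact_force']); print(R.from_euler('xyz',s['eef_rot'],degrees=True).as_matrix().round(3))
print(c["world_from_camera"].round(3).tolist())
overlay(c,p,RB+SB,(0,0,512,384),1.5,"pics/w1.png")
E
```

```text
2.1667 [0.55934103 0.20763438 0.32089702] [ 3.91162200e+01  1.01578196e+01  1.93231127e+00 -1.59341550e-03
 -8.17685278e+01  6.02180184e+01] [ 0.21295099 -1.22953643 -0.02123973]
[[ 0.     0.987  0.162]
 [ 0.     0.162 -0.987]
 [-1.     0.    -0.   ]]
[[0.17, -0.95, -0.261, 0.629], [-0.985, -0.164, -0.045, 0.219], [0.0, 0.265, -0.964, 0.504], [0.0, 0.0, 0.0, 1.0]]
```

View pics/w1.png

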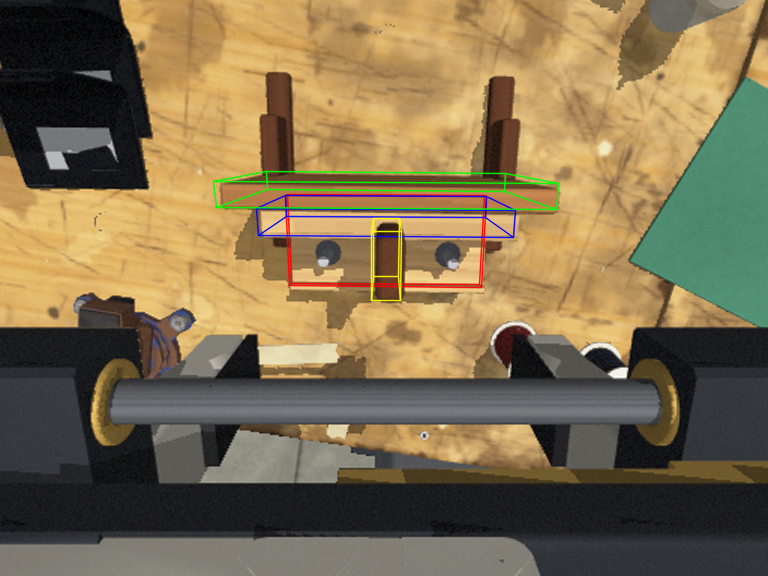

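The wrist overlay fits within about 2 mm. The handle is at (388,262) and the model falls on it. I'll descend and grip.

Emit:
play_rows(series=[0.027,0.001,0,0,0.027,0.001,0,0,0.027,0.001,0,0,0.027,0,0,0,0.027,0,0,0])

```text
time_s: 2.58
tcp_pos: [0.5622, 0.2083, 0.1849]
eef_rot: [118.1, 90.0, 37.2]
contact_force: [-0.0, 1.1, 0.1]
gripper_width: 0.0873
```

Emit:
play_rows(series=[0.008,0,0,0,0.002,0,0,0,0,0,0,0,0,0,0,0,0,0,0,0], jaw=40)

```text
time_s: 3.0
tcp_pos: [0.5633, 0.2088, 0.1778]
eef_rot: [111.2, 89.8, 30.6]
contact_force: [0.7, 0.2, 0.2]
gripper_width: 0.0598
```

Emit:
play_rows(series=[0,0,0,0,0,0,0,0,0,0,0,0,0,0,0,0,0,0,0,0], jaw=0, squeeze=50)

```text
time_s: 3.42
tcp_pos: [0.5623, 0.2082, 0.176]
eef_rot: [121.2, 90.0, 40.6]
contact_force: [-0.6, 0.2, 0.1]
gripper_width: 0.0265
```

```bash
python3 - <<'E'
from h import *
c=capture("wrist"); d=capture("side"); s=get_state(); print({k:np.round(v,4) for k,v in s.items()})
overlay(c,[.5892,.2115,.164,.05],RB+SB,(0,0,512,384),1.5,"pics/w2.png")
cv2.imwrite("pics/d2.png",cv2.resize(d["img"][60:260,150:350],None,fx=3,fy=3))
E
```

```text
{'time_s': np.float64(3.5167), 'joints': array([ 3.89533e+01,  1.44890e+01, -1.12932e+01,  5.38000e-02,
       -6.42794e+01,  6.04857e+01]), 'qd': array([-0.3486, -0.0698, -0.3027,  0.3883, -0.4418,  0.0431]), 'joint_torque': array([ 2.84970e+00, -4.74492e+01,  2.90081e+01,  5.14530e+00,
        1.29890e+00,  4.59000e-02]), 'tcp_pos': array([0.5622, 0.2074, 0.176 ]), 'eef_rot': array([ -22.2412,   89.9217, -102.7788]), 'contact_force': array([-0.8459, -5.402 ,  3.3544]), 'moment': array([-1.6943, -0.03  , -0.0537]), 'gripper_width': np.float64(0.0183)}
```

View pics/w2.png

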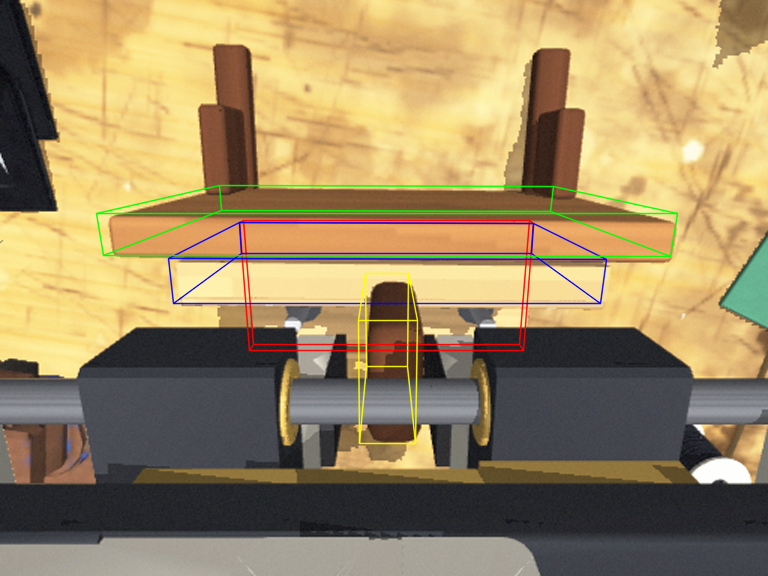

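View pics/d2.png

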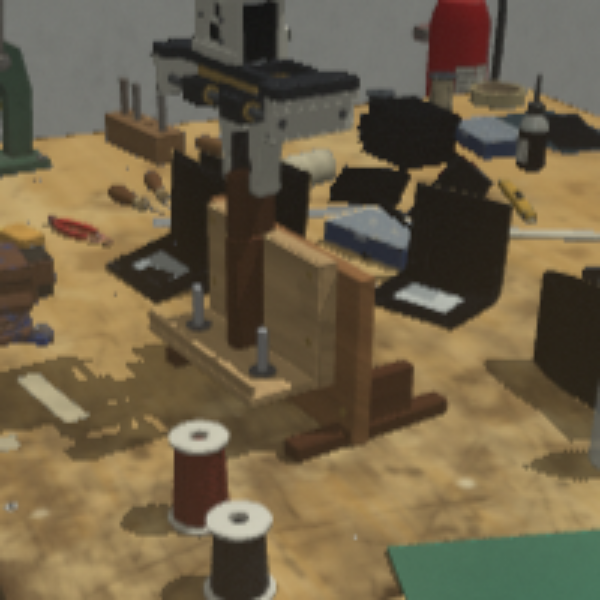

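Gripped, width 18.3 mm. Now the lift, watching the force.

Emit:
play_rows(series=[-0.002,0,0,0,-0.002,0,0,0,-0.002,0,0,0,-0.002,0,0,0,-0.002,0,0,0])

```text
time_s: 3.93
tcp_pos: [0.562, 0.2083, 0.1857]
eef_rot: [-88.4, 90.0, -168.9]
contact_force: [-0.8, -0.1, -4.6]
gripper_width: 0.0177
```

Emit:
play_rows(series=[-0.001,0,0,0,-0.001,0,0,0,-0.001,0,0,0,0,0,0,0,0,0,0,0])

```text
time_s: 4.35
tcp_pos: [0.5622, 0.2083, 0.1889]
eef_rot: [-122.9, 90.0, 156.6]
contact_force: [-0.8, 0.5, -3.9]
gripper_width: 0.0176
```

Emit:
play_rows(series=[-0.001,0,0,0,-0.001,0,0,0,0,0,0,0,0,0,0,0,0,0,0,0])

```text
time_s: 4.77
tcp_pos: [0.5623, 0.2083, 0.1909]
eef_rot: [148.1, 90.0, 67.5]
contact_force: [-0.5, -0.6, -2.0]
gripper_width: 0.0176
```

Emit:
play_rows(series=[-0.001,0,0,0,-0.001,0,0,0,0,0,0,0,0,0,0,0,0,0,0,0])

```text
time_s: 5.18
tcp_pos: [0.5621, 0.2082, 0.1924]
eef_rot: [-77.8, 90.0, -158.3]
contact_force: [-0.0, -0.7, -8.8]
gripper_width: 0.0176
```

The upper stop is felt at -8.8 N. I'll back down 2 mm and slide left (tool -z).

Emit:
play_rows(series=[0.002,0,0,0,0,0,-0.002,0,0,0,-0.003,0,0,0,-0.003,0,0,0,-0.003,0])

```text
time_s: 5.6
tcp_pos: [0.5605, 0.2193, 0.1911]
eef_rot: [86.3, 90.0, 5.7]
contact_force: [-0.8, -1.2, -3.6]
gripper_width: 0.0178
```

Emit:
play_rows(series=[0,0,-0.002,0,0,0,-0.002,0,0,0,-0.002,0,0,0,-0.001,0,0,0,-0.001,0])

```text
time_s: 6.02
tcp_pos: [0.5592, 0.2272, 0.1909]
eef_rot: [106.2, 90.0, 25.6]
contact_force: [-0.9, 0.1, -3.6]
gripper_width: 0.018
```

Emit:
play_rows(series=[0,0,-0.001,0,0,0,-0.001,0,0,0,-0.001,0,0,0,-0.001,0,0,0,0,0])

```text
time_s: 6.43
tcp_pos: [0.5585, 0.2311, 0.1909]
eef_rot: [148.1, 90.0, 67.6]
contact_force: [-0.8, 0.5, -3.2]
gripper_width: 0.0182
```

Emit:
play_rows(series=[0,0,-0.001,0,0,0,-0.001,0,0,0,-0.001,0,0,0,0,0,0,0,0,0])

```text
time_s: 6.85
tcp_pos: [0.558, 0.2341, 0.1909]
eef_rot: [145.5, 90.0, 65.0]
contact_force: [-0.7, 0.5, -3.0]
gripper_width: 0.0176
```

Emit:
play_rows(series=[0,0,-0.001,0,0,0,-0.001,0,0,0,-0.001,0,0,0,-0.001,0,0,0,0,0])

```text
time_s: 7.27
tcp_pos: [0.5575, 0.2363, 0.1909]
eef_rot: [-14.9, 89.8, -95.4]
contact_force: [1.4, -5.8, -2.3]
gripper_width: 0.0178
```

Emit:
play_rows(series=[0,0,-0.001,0,0,0,-0.001,0,0,0,-0.001,0,0,0,0,0,0,0,0,0])

```text
time_s: 7.68
tcp_pos: [0.5572, 0.2373, 0.1909]
eef_rot: [-15.6, 89.7, -96.2]
contact_force: [3.3, -12.5, -2.7]
gripper_width: 0.0178
```

The second stop is at about 28.5 mm of slide, with 12.9 N built up. I'll relax the press and pull straight off (tool -y).

Emit:
play_rows(series=[0,0,0.0035,0,0,0,0,0,0,0,0,0,0,-0.001,0,0,0,-0.002,0,0])

```text
time_s: 8.1
tcp_pos: [0.5554, 0.236, 0.1909]
eef_rot: [30.7, 89.9, -49.8]
contact_force: [4.3, -5.7, -5.0]
gripper_width: 0.0174
```

Emit:
play_rows(series=[0,-0.002,0,0,0,-0.002,0,0,0,-0.002,0,0,0,0,0,0,0,0,0,0])

```text
time_s: 8.52
tcp_pos: [0.5486, 0.2366, 0.191]
eef_rot: [154.0, 89.9, 73.5]
contact_force: [-0.9, -0.3, -3.8]
gripper_width: 0.0174
```

Emit:
play_rows(series=[0,-0.002,0,0,0,-0.003,0,0,0,-0.003,0,0,0,-0.003,0,0,0,-0.003,0,0])

```text
time_s: 8.93
tcp_pos: [0.5343, 0.2336, 0.1909]
eef_rot: [174.1, 90.0, 93.6]
contact_force: [0.2, 0.4, -4.1]
gripper_width: 0.0179
```

```bash
python3 - <<'E'
from h import *
c=capture("wrist"); d=capture("side"); s=get_state(); print(s['tcp_pos'],s['contact_force'],s['moment'])
im=np.hstack([cv2.resize(c["img"],None,fx=.78,fy=.78)[:299],cv2.resize(d["img"][60:210,150:350],None,fx=2,fy=2)[:299]])
cv2.imwrite("pics/x3.png",im)
E
```

```text
[0.53422577 0.23350572 0.19102974] [ 0.51280821  0.26885732 -3.45664932] [-0.03686231  0.0174681  -0.00228958]
```

View pics/x3.png

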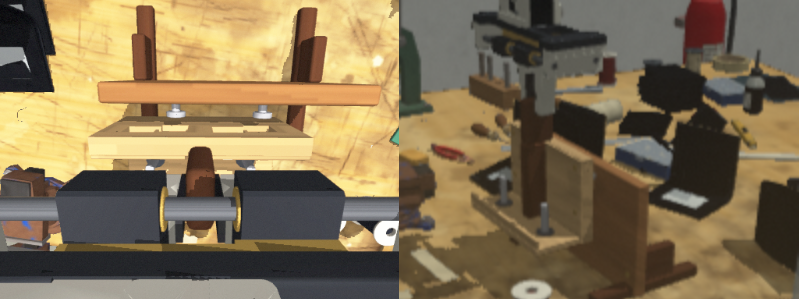

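The rack is off the screws, with clear space between the panel and the screw heads at (175,113) and (262,110). I'll raise it and back away gently.

Emit:
play_rows(series=[-0.003,-0.005,0,0,-0.006,-0.006,0,0,-0.009,-0.006,0,0,-0.012,-0.006,0,0,-0.012,-0.006,0,0])

```text
time_s: 9.45
tcp_pos: [0.5056, 0.2287, 0.2345]
eef_rot: [103.6, 90.0, 23.1]
contact_force: [0.2, -0.0, -3.8]
gripper_width: 0.0177
```

Emit:
play_rows(series=[-0.012,-0.006,0,0,-0.012,-0.006,0,0,-0.012,-0.006,0,0,-0.009,-0.004,0,0,-0.005,-0.002,0,0])

```text
time_s: 9.87
tcp_pos: [0.4823, 0.225, 0.285]
eef_rot: [120.8, 89.9, 40.3]
contact_force: [0.6, -0.3, -3.8]
gripper_width: 0.0176
```

```bash
python3 - <<'E'
from h import *
from scipy.spatial.transform import Rotation as R
s=get_state(); print(s['time_s'],s['tcp_pos'],s['contact_force'],s['joints']); M=R.from_euler('xyz',s['eef_rot'],degrees=True).as_matrix(); print(M.round(3))
d=np.array([.617,-.214,0])
my=np.radians(-16); fwd=np.array([np.cos(my),np.sin(my),0])
# grip -27, base centre -42 from back => base centre 15 mm in front (-x) of grip
g=d+fwd*.015; print("grip target",g, "shift in tool axes",M.T@(g-s['tcp_pos']), "turn",np.degrees(np.arctan2(M[1,1],M[0,1]))+16)
E
```

```text
9.8667 [0.48230134 0.22503138 0.28499557] [ 0.60774989 -0.32069975 -3.80250632] [ 4.61480647e+01  4.29490197e+00 -9.43380138e+00  1.49250164e-02
 -7.61302871e+01  5.33335181e+01]
[[ 0.002  0.986  0.165]
 [ 0.002  0.165 -0.986]
 [-1.     0.002 -0.001]]
grip target [ 0.63141893 -0.21813456  0.        ] shift in tool axes [0.28456727 0.07344355 0.46204123] turn 25.485065599285154
```

Emit:
play_rows(series=[-0.004,0,0.006,0,-0.004,0,0.012,0,-0.004,0,0.018,0,-0.004,0,0.024,0,-0.004,0,0.028,0])

```text
time_s: 10.28
tcp_pos: [0.4969, 0.1367, 0.3024]
eef_rot: [-64.8, 89.9, -145.3]
contact_force: [1.6, 0.1, -3.8]
gripper_width: 0.0176
```

Emit:
play_rows(series=[0,0,0.028,0,0,0,0.028,0,0,0,0.028,0,0,0.002,0.028,0,0,0.004,0.028,0])

```text
time_s: 10.7
tcp_pos: [0.5254, -0.0016, 0.3026]
eef_rot: [-80.7, 89.9, -161.2]
contact_force: [0.6, 0.6, -4.6]
gripper_width: 0.017
```

Emit:
play_rows(series=[0,0.006,0.028,0,0,0.008,0.028,0,0,0.01,0.028,0,0,0.01,0.028,0,0,0.01,0.028,0])

```text
time_s: 11.12
tcp_pos: [0.5922, -0.1326, 0.3022]
eef_rot: [-93.7, 89.9, -174.3]
contact_force: [2.1, 0.2, -3.6]
gripper_width: 0.0176
```

Emit:
play_rows(series=[0,0.009,0.026,0,0,0.007,0.022,0,0,0.004,0.016,0,0,0.002,0.01,0,0,0.001,0.006,0])

```text
time_s: 11.53
tcp_pos: [0.628, -0.2066, 0.3019]
eef_rot: [-102.2, 89.9, 177.2]
contact_force: [-0.6, 0.1, -4.1]
gripper_width: 0.0174
```

Emit:
play_rows(series=[0,0,0,0.05,0,0,0,0.1,0,0,0,0.12,0,0,0,0.1,0,0,0,0.075])

```text
time_s: 11.95
tcp_pos: [0.6278, -0.2044, 0.3032]
eef_rot: [156.5, 90.0, 50.2]
contact_force: [0.1, -0.5, -4.1]
gripper_width: 0.0173
```

```bash
python3 - <<'E'
from h import *
from scipy.spatial.transform import Rotation as R
s=get_state(); print(s['time_s'],s['tcp_pos'],s['contact_force'],s['joints'],s['gripper_width']); M=R.from_euler('xyz',s['eef_rot'],degrees=True).as_matrix()
yaw=np.arctan2(M[1,1],M[0,1]); print(np.degrees(yaw))
D=capture("side"); S=capture("scene")
p=[s['tcp_pos'][0]+.027*np.cos(yaw),s['tcp_pos'][1]+.027*np.sin(yaw),yaw,s['tcp_pos'][2]-.126]
overlay(D,p,RB,(200,30,456,350),1.8,"pics/p1.png"); overlay(S,p,RB,(200,30,456,350),1.8,"pics/p2.png")
cv2.imwrite("pics/p.png",np.hstack([cv2.imread("pics/p1.png"),cv2.imread("pics/p2.png")])[:,:])
g=np.array([.6314,-.2181,0]); print(M.T@(g-s['tcp_pos']))
E
python3 -c "
import cv2;a=cv2.imread('pics/p.png');print(a.shape);cv2.imwrite('pics/p.png',cv2.resize(a,(800,int(a.shape[0]*800/a.shape[1]))))"
```

```text
11.95 [ 0.62775222 -0.20435888  0.3032108 ] [ 0.10386457 -0.50249145 -4.07188438] [-1.15305491e+00  1.67185368e+01  8.28860194e+00 -1.64845036e-02
 -8.15570312e+01  7.48636553e+01] 0.017330823829895908
-16.29181943583809
[0.30320778 0.00731205 0.01226735]
(576, 922, 3)
```

View pics/p.png

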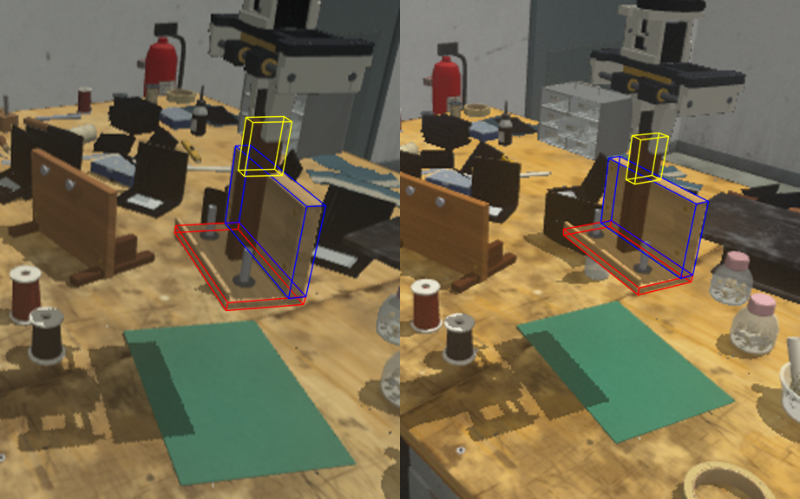

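The rack hangs upright and square, and the model falls on it in both views. I'll shift 7 and 12 mm and lower it.

Emit:
play_rows(series=[0.008,0.001,0.002,0,0.016,0.002,0.003,0,0.022,0.002,0.003,0,0.024,0.001,0.003,0,0.024,0.001,0.001,0])

```text
time_s: 12.47
tcp_pos: [0.6313, -0.2186, 0.2077]
eef_rot: [121.0, 90.0, 15.1]
contact_force: [0.8, -0.3, -4.0]
gripper_width: 0.0176
```

Emit:
play_rows(series=[0.022,0,0,0,0.018,0,0,0,0.014,0,0,0,0.008,0,0,0,0.004,0,0,0])

```text
time_s: 12.88
tcp_pos: [0.6306, -0.2183, 0.1411]
eef_rot: [-83.6, 89.9, 170.4]
contact_force: [0.4, 0.5, -3.5]
gripper_width: 0.0176
```

Emit:
play_rows(series=[0.002,0,0,0,0.002,0,0,0,0.002,0,0,0,0.001,0,0,0,0,0,0,0])

```text
time_s: 13.3
tcp_pos: [0.6317, -0.2185, 0.1362]
eef_rot: [103.4, 90.0, -2.6]
contact_force: [-0.9, -0.3, -3.8]
gripper_width: 0.0178
```

Emit:
play_rows(series=[0.001,0,0,0,0.001,0,0,0,0.001,0,0,0,0.001,0,0,0,0,0,0,0])

```text
time_s: 13.72
tcp_pos: [0.6314, -0.2185, 0.1316]
eef_rot: [-86.1, 90.0, 167.8]
contact_force: [0.5, -0.1, -4.4]
gripper_width: 0.0176
```

Emit:
play_rows(series=[0.001,0,0,0,0.001,0,0,0,0,0,0,0,0,0,0,0,0,0,0,0])

```text
time_s: 14.13
tcp_pos: [0.6319, -0.2187, 0.1303]
eef_rot: [80.4, 90.0, -25.6]
contact_force: [-0.4, -1.8, -0.8]
gripper_width: 0.0176
```

Load is coming off as it touches the mat. One more millimetre, then release.

Emit:
play_rows(series=[0.001,0,0,0,0,0,0,0,0,0,0,0,0,0,0,0,0,0,0,0])

```text
time_s: 14.55
tcp_pos: [0.6319, -0.2189, 0.1302]
eef_rot: [75.8, 89.9, -30.2]
contact_force: [-2.3, -0.3, 5.7]
gripper_width: 0.0178
```

```bash
python3 - <<'E'
from h import *
s=get_state(); print(s['time_s'],s['tcp_pos'],s['contact_force'],s['moment'])
D=capture("side")
yaw=np.radians(-16.2);p=[s['tcp_pos'][0]+.027*np.cos(yaw),s['tcp_pos'][1]+.027*np.sin(yaw),yaw,.004]
overlay(D,p,RB,(220,60,476,350),2,"pics/q1.png")
E
```

```text
14.55 [ 0.63194974 -0.21889381  0.1301543 ] [-2.30469549 -0.32741302  5.72665149] [-0.05695641  0.79426542 -0.03966623]
```

View pics/q1.png

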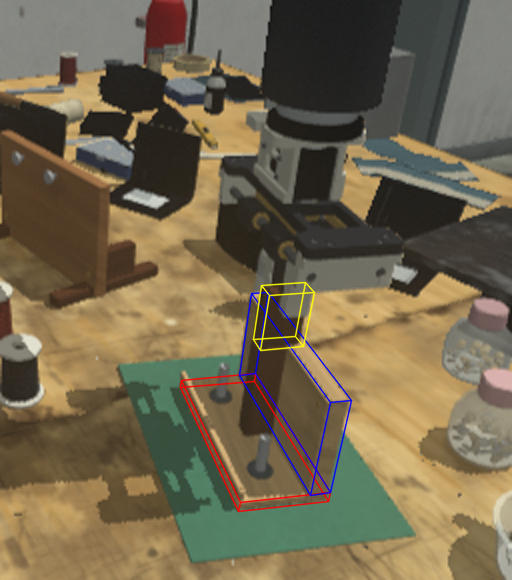

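Emit:
play_rows(series=[0,0,0,0,0,0,0,0,0,0,0,0,0,0,0,0,0,0,0,0], jaw=50, squeeze=10)

```text
time_s: 15.02
tcp_pos: [0.6316, -0.2185, 0.1287]
eef_rot: [-97.1, 90.0, 156.8]
contact_force: [-0.2, -0.9, 0.4]
gripper_width: 0.0421
```

Emit:
play_rows(series=[0,0,0,0,0,0,0,0,0,0,0,0,0,0,0,0,0,0,0,0])

```text
time_s: 15.43
tcp_pos: [0.6316, -0.2185, 0.1288]
eef_rot: [-67.1, 90.0, -173.2]
contact_force: [0.3, 0.2, -0.9]
gripper_width: 0.044
```

Released at 44 mm with no load. Retreating upward.

Emit:
play_rows(series=[-0.008,0,0,0,-0.015,0,0,0,-0.02,0,0,0,-0.025,0,0,0,-0.03,0,0,0])

```text
time_s: 15.85
tcp_pos: [0.6308, -0.2184, 0.2272]
eef_rot: [-83.4, 89.9, 170.6]
contact_force: [0.1, -1.0, 0.3]
gripper_width: 0.0435
```

Emit:
play_rows(series=[-0.03,0,0,0,-0.03,0,0,0,-0.02,0,0,0,-0.01,0,0,0,0,0,0,0])

```text
time_s: 16.27
tcp_pos: [0.6324, -0.2189, 0.3202]
eef_rot: [96.1, 89.7, -10.0]
contact_force: [-0.1, 0.2, -0.4]
gripper_width: 0.0437
```

Emit:
play_rows(series=[0,0,0,0,0,0,0,0,0,0,0,0,0,0,0,0,0,0,0,0])

```text
time_s: 16.68
tcp_pos: [0.6313, -0.2185, 0.3158]
eef_rot: [-78.5, 89.9, 175.4]
contact_force: [0.7, 0.6, -0.1]
gripper_width: 0.0435
```

```bash
python3 - <<'E'
from h import *
s=get_state(); print(s['time_s'],s['tcp_pos'],s['contact_force'])
D=capture("side"); S=capture("scene"); W=capture("wrist")
yaw=np.radians(-16.2);p=[.6316+.027*np.cos(yaw),-.2185+.027*np.sin(yaw),yaw,.004]
overlay(D,p,RB,(220,150,476,350),1.5,"pics/r1.png"); overlay(S,p,RB,(200,150,456,350),1.5,"pics/r2.png"); overlay(W,p,RB,(0,0,512,384),1.5,"pics/r3.png")
cv2.imwrite("pics/r.png",np.hstack([cv2.imread("pics/r1.png"),cv2.imread("pics/r2.png")]))
E
```

```text
16.6833 [ 0.63132195 -0.21848667  0.31580305] [ 0.68469631  0.63214754 -0.11061362]
```

View pics/r.png

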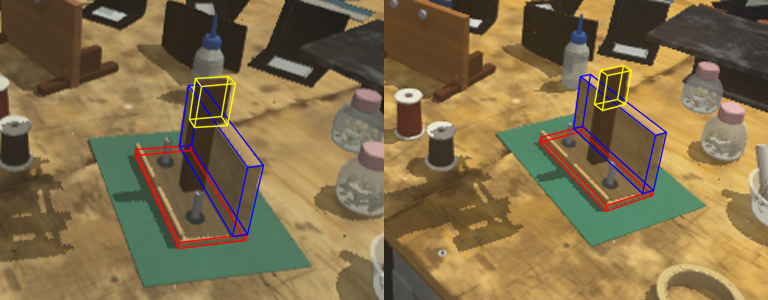

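View pics/r3.png

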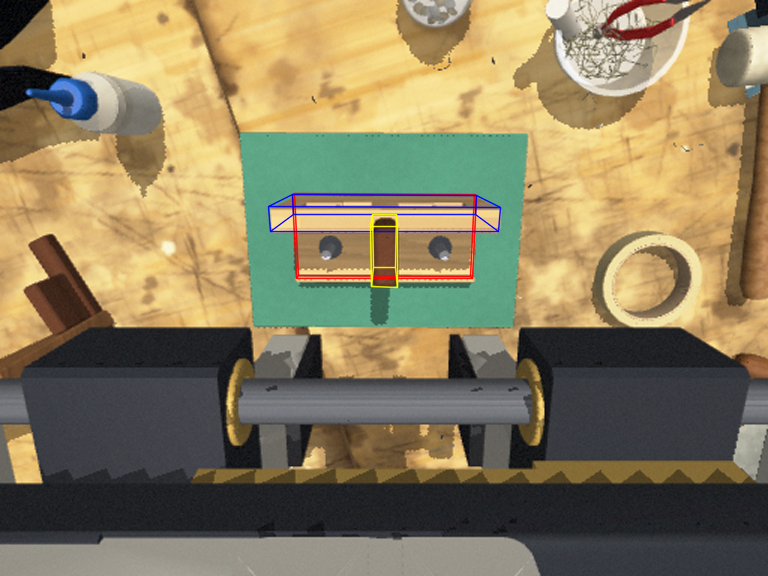

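The rack stands upright, centred and square on the mat. The model overlay falls on it in all three views, both spools are untouched, and the gripper is clear. Handing in.

```bash
python3 -c "
from plant import close_job; print(close_job())"
```

```text
the job is handed in; nothing more can be done
None
```

The rack is off the stand and standing upright on the middle of the green mat. I handed the job in at about 17 s of the 48 s allowed; it reports no verdict.

- **Taking it down:** I gripped the handle and lifted until the screws stopped it, about 16 mm up. After easing down 2 mm I slid it left to the second stop, about 28.5 mm along, where the force reached about 13 N. I then relaxed the push and pulled it straight off; the wrist camera showed both screws clear of the panel.
- **Placing it:** I carried it high over the spools and turned it to match the mat. I lowered it until contact unloaded the wrist, pressed lightly, and only then opened the fingers and backed up.
- **Last checks:** After release, the rack drawn at its expected pose lined up with the real one in all three cameras. By that pose it is within a few millimetres of the mat's middle and within about 1° of square. The spools looked undisturbed where visible, the gripper was well clear, and the wrist force was near zero.
- **Disagreement:** My first position fits of the stand and rack differed by about 5–10 mm, depending on which corners I used. The wrist view settled this to about 2 mm before I gripped. No other check failed.

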